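# Hold a spring clamp open around the job card's edge

### The arm

A 6-joint arm with a two-finger parallel gripper is mounted at the origin on a cart in front of the work surface, level with it; the furniture and walls round the work are solid. World frame = base frame: x ahead of the robot, y to its left, z up, the work surface at z = 0. Lengths are in m, angles in rad, forces in N, time in s.
With the tool pointing down it reaches from about 0.3 to 0.875 m from the base axis. Payload 4.2 kg.
Tool frame: the origin (TCP) lies midway between the tips of the shut fingers; the grasp point (between the pads) lies bot.hold_point_z behind it (bot.hold_point_z is the distance from the TCP to the grasp point, in m); z points along the fingers, y is the line along which they close (so a half turn about z gives the same grasp; the last joint's range is limited). The gripper opens to 85 mm and grips with 20 to 120 N. Pads are 22 mm wide; open, the fingers measure 114 mm over their backs; the gripper's body (76 mm by 85 mm) begins 54 mm behind the grasp point. The pads swing forward as they close: fully open they stand 13 mm farther back than shut.
Start: joints at [-1.322, 0.32, 1.565, -0, 1.257, -0.02], TCP at [0.153, -0.554, 0.231] pointing down, gripper open.
Joint ranges: [-3.11, 3.11], [-0.84, 2.01], [0.21, 2.61], [-1.34, 4.49], [0.05, 2.63], [-2.56, 2.56]. Speed limits (rad/s): [2.57, 2.57, 3.14, 3.14, 3.14, 3.14].

### API

Orientations are given as a unit quaternion [x, y, z, w].
In Python, from bench import sensors, cams, close_job, bot gives the robot as it stands.
- The arm moves only by the tool move_arm, never from a script. Its argument "series" is a list of rows, each an object of numbers: "tx", "ty", "tz": the shift along the tool's x, y, z in mm; "ax", "ay", "az": the turn, a rotation vector about the tool's x, y, z in rad. In form: [{"tx": .., "ty": .., "tz": .., "ax": .., "ay": .., "az": ..}, ...]. A call has 1 to 8 rows; each row shifts and turns the commanded pose from where the row before left it, along the tool's axes as they then stand; what a row does not reach is not made up. A row lasts 1/8 s, in which the tool goes at most 62.5 mm and 10.7 degrees, less where a joint would pass 70% of its speed; a pose out of reach is approached as far as the arm can. A call with a gripper value outside its range is refused whole. "hand" is the finger opening in mm, from 0 to 85.4, set as the call begins (left out, the last holds). The fingers move at their own pace and stop on an object; "squeeze" is the grip in N (left out, the last holds). Time passes only in rows, so rows that do not move let the fingers close. It gives the time, the measured TCP pose, the force, the opening and the grip force at its end, in the units of the state.
- sensors.get_state(): the state, without advancing time (a new reading comes with each control period).
- cams.snapshot(name): name is "scene" or "side" or "wrist"; returns the picture (480x640x3 uint8, red, green, blue); there is no depth.
- cams.get_calibration(name): a dict with "fovy" (degrees; the focal length in pixels is half the picture's height over the tangent of half this angle, whatever the lens; pixels are square), "cx", "cy" (the principal point, pixels), "T" (4x4, takes a point from camera to world coordinates); the wrist camera has in their place "mount" (4x4, takes a point from camera to tool coordinates, whose origin is the TCP and whose axes are the flange's). Camera axes: x right, y down, z forward; pixel columns grow to the right and rows downward; lengths in m; the calibration is good to about 2 mm. A picture is of the moment at which its call begins: read the wrist's pose just before it. get_calibration takes no time and is no camera call.
- close_job(): hands the job in; it is judged then, once.
The state is a dict: "time_s": time; "qpos": joint angles; "dq": joint speeds; "tau": joint torques, N m; "eef_pos": TCP position; "tcp_rot": TCP orientation; "ft_force": force on the tool from outside, world axes, zero at the start; "wrist_torque": the same for the moment, N m; "grip_width": opening from 0.0 (shut) to 1.0 (fully open); "grip_force": force on a finger pad.
Only numpy, scipy, OpenCV 4.12 (cv2) and the standard library are available. Lean on these libraries where they do the work, as an engineer would, in place of code of your own. Each camera call takes 0.05 s, during which the arm holds its last target. There are 200 camera calls.

### The job

The job card rests on the ledge of its upright backing board and is about to be clamped to it. Take the larger of the two spring clamps by its handles, lift it squeezed open, and bring its jaws around card and board at their right-hand side edge (as seen from the robot), one jaw in front and one behind, with both jaw tips at least a centimetre past the edge. Finish still holding the clamp there, well clear of the bench about half-way up the edge, squeezed wide open (jaw tips at least 2 cm apart) and touching neither card nor board, so that a colleague can square up the card before it bites; do not shift the board, the small clamp or the other things on the bench.

Things in the scene. Friction and masses are not known exactly. Their poses are not given: they have to be found in the camera images.
- clamp_pivot (a point): middle of the larger clamp's hinge pin, 13 mm above its underside; axes as clamp. Squeeze the sleeves' outer faces about 45 mm behind this point along the middle line: the sleeves run from 29 to 59 mm behind it, 26 mm high, and flare towards their ends, when shut 47 mm over both at 29 mm and 66 mm at 58 mm behind the pin
- clamp_jaw (a joint): opening angle of the larger clamp, rad: 0 shut by its spring (tips 3 mm apart), grows as the handles are squeezed 45 mm behind the pin; at 0.4 the tips are 23 mm apart and the sleeves about 40 mm wide over both where the fingers press; stop at 0.66 (tips 35 mm apart, sleeves parallel and 25 mm wide over both). Squeezing there takes about 8 N to start, 18 N at the stop
- clamp_tip_left (a point): inner corner of the left jaw's tip on the larger clamp, half-way up the jaw pad (pad 21 mm high, 7 mm thick outwards from here)
- clamp_tip_right (a point): the same on the right jaw
- clamp: larger spring clamp: steel, grey handle sleeves, dark jaw pads; lies flat, hinge pin vertical; 108 mm long, 67 wide over the handle ends when shut, 26 high, 95 g. Origin: underside of the pin. Axes of its left half: x to the jaws, y left, z up. Jaw tips 50 mm ahead of the pin. At opening q (clamp_jaw) its middle line lies at this yaw minus q/2, the right half at this yaw minus q
- card_edge (a point): point on the right-hand side edge of card and board, 95 mm above the bench, in mid-thickness. Axes: x from the card to the board's back, y along the board from right-hand to left-hand edge, z up. Card and board: 6 mm thick together (3 to either side), 220 wide, upright from 12 to 162 mm above the bench; the edge is straight and free, the foot begins 35 mm in from it
- card_stand: the card stand: white ruled job card on a thin wooden board 220 mm wide and 162 mm high over all, upright in a hardwood foot 150 mm wide, 85 mm deep and 24 mm high, 0.95 kg, standing loose. Origin under the middle of the foot, axes as card_edge (card faces -x)
- small_clamp_pivot (a point): the smaller spring clamp, same shape, 67 mm long, 42 mm wide over the handles, 18 mm high; hinge pin, half-way up. Not to be used or moved
- tub: small white lidded tub, 64 mm across, 66 mm high; origin under its middle. Not to be moved
- marker: highlighter pen lying on the bench, 135 mm long, 20 mm thick; origin under its middle. Not to be moved
- glue: small white glue bottle, 25 mm across, 80 mm high; origin under its middle. Not to be moved

How it is judged:
By the outcome, as a careful person would: the job done as asked, in the order asked, and still so for the second after the job is handed in, while the arm keeps its last pose, push and grip.
It also fails if it takes over 32 s, if anything falls off the work surface, if the arm or the gripper's body presses on something with over 40 N, if the wrist force passes 120 N, or if a joint passes its speed limit or range.

## Working session

There is one attempt and no reset: what is moved stays moved. The work goes in short steps, Python scripts to look and compute and a tool call to move; the robot and the scene stay as the last step left them, time stands still between calls to the robot, and variables do not carry over. Pictures are saved under pics/ and viewed, at most 10 in all, crops included, and the job is handed in when it is done.

Besides the shell and the picture viewer there is one more tool, called as a command line: name --argument value ..., lists and objects as JSON in quotes. move_arm: Moves the arm, as the interface text tells. Its arguments: {"type":"object","properties":{"series":{"type":"array","items":{"type":"object","properties":{"tx":{"type":"number"},"ty":{"type":"number"},"tz":{"type":"number"},"ax":{"type":"number"},"ay":{"type":"number"},"az":{"type":"number"}}}},"hand":{"type":"number"},"squeeze":{"type":"number"}},"required":["series"]}

```bash
mkdir -p pics; ls
python3 - <<'E'
from bench import sensors,cams,bot
import cv2,numpy as np
s=sensors.get_state();print(s['time_s'],s['eef_pos'],s['tcp_rot'],bot.hold_point_z)
for n in ['scene','side','wrist']:
    im=cams.snapshot(n);cv2.imwrite(f'pics/{n}0.png',im[:,:,::-1])
    c=cams.get_calibration(n);print(n,{k:np.round(v,4).tolist() for k,v in c.items()})
E
```

```text
pics
0.0 [ 0.15258292 -0.5539049   0.23049964] [ 9.90980584e-01  1.34002706e-01 -1.05999185e-04 -8.63491463e-04] 0.0187
scene {'fovy': 56.0048, 'cx': 322.8138, 'cy': 244.1215, 'T': [[-0.5711, -0.6288, 0.5277, 0.0868], [-0.8209, 0.4439, -0.3594, 0.4808], [-0.0083, -0.6384, -0.7697, 0.7455], [0.0, 0.0, 0.0, 1.0]]}
side {'fovy': 49.1052, 'cx': 323.3117, 'cy': 236.1751, 'T': [[-0.8305, -0.3785, 0.4086, 0.0728], [-0.557, 0.5709, -0.6033, 0.8302], [-0.0049, -0.7286, -0.6849, 0.8264], [0.0, 0.0, 0.0, 1.0]]}
wrist {'fovy': 63.8765, 'cx': 316.8516, 'cy': 240.8961, 'mount': [[-0.0003, -0.9489, -0.3155, 0.0797], [1.0, 0.0, -0.0012, 0.0003], [0.0011, -0.3155, 0.9489, -0.1429], [0.0, 0.0, 0.0, 1.0]]}
```

View pics/scene0.png

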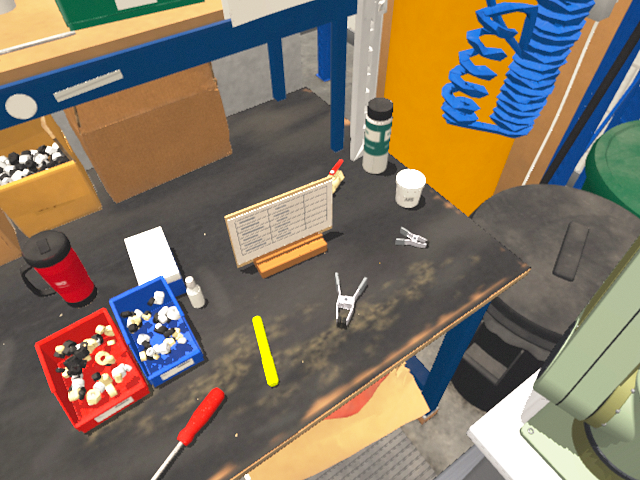

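View pics/side0.png

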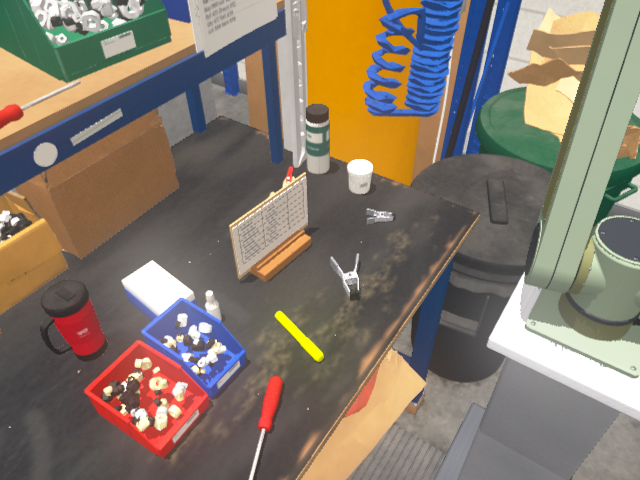

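Both views show the big clamp near scene (345,300), side (347,275). Its dark jaws point to the near side and its handles flare towards the card. The card's right edge is near scene (334,205), side (309,205). Next I'll enlarge these areas.

Run:
```python
import cv2,numpy as np
a=cv2.imread('pics/scene0.png');b=cv2.imread('pics/side0.png')
f=lambda i,x,y,w,h,s:cv2.resize(i[y:y+h,x:x+w],None,fx=s,fy=s,interpolation=cv2.INTER_CUBIC)
A=np.hstack([f(a,310,262,80,70,5),f(b,310,240,80,70,5)])
B=np.hstack([f(a,290,160,80,50,5),f(b,250,170,80,50,5)])
cv2.imwrite('pics/c0.png',np.vstack([A,B]))
```

```text
(no output)
```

View pics/c0.png

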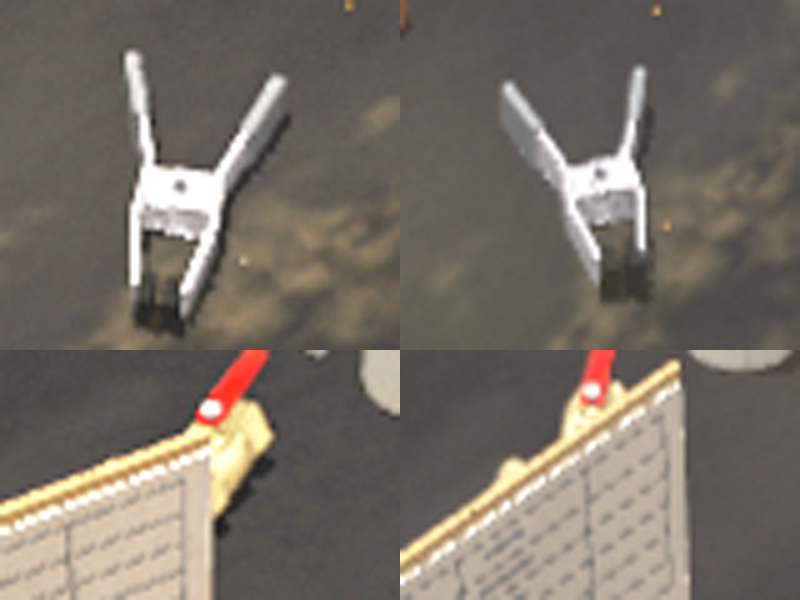

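View pics/wrist0.png

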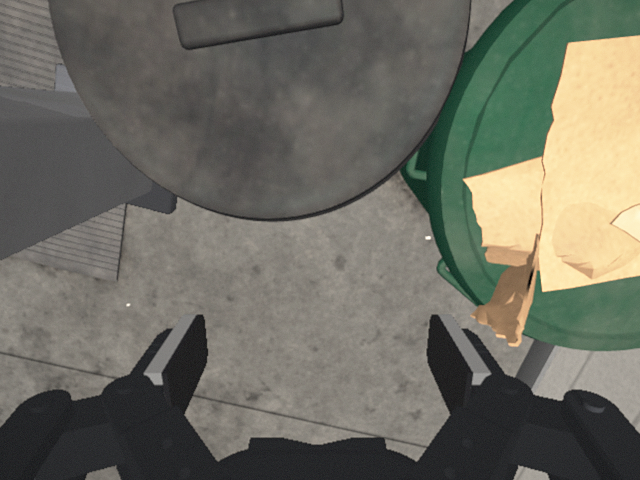

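The zoom shows the pin at scene (346,299.4), side (350,275), and the handle ends at scene (336,272) and (366,278). The card's top right corner is at scene (332,179), side (306,174). Something yellow with a red handle lies behind the board near that edge. The wrist camera sees only the floor and bins.

```bash
cat > h.py <<'E'
import numpy as np
from bench import cams
from scipy.spatial.transform import Rotation as R
def ray(n,p,T=None):
    c=cams.get_calibration(n); f=240/np.tan(np.radians(c['fovy']/2))
    T=c['T'] if T is None else T
    d=np.array([(p[0]-c['cx'])/f,(p[1]-c['cy'])/f,1.]); return T[:3,3],T[:3,:3]@d
def plane(n,p,z,T=None):
    o,d=ray(n,p,T); return o+d*(z-o[2])/d[2]
def tri(rs):
    A=sum(np.eye(3)-np.outer(d,d)/(d@d) for o,d in rs); b=sum((np.eye(3)-np.outer(d,d)/(d@d))@o for o,d in rs)
    x=np.linalg.solve(A,b); return x,[np.linalg.norm(np.cross(x-o,d))/np.linalg.norm(d) for o,d in rs]
def wT(s):
    T=np.eye(4);T[:3,:3]=R.from_quat(s['tcp_rot']).as_matrix();T[:3,3]=s['eef_pos'];return T@cams.get_calibration('wrist')['mount']
E
python3 - <<'E'
from h import *
np.set_printoptions(precision=4,suppress=True)
P={'pin':((346,299.4),(350,275)),'hA':((336.2,272.4),(331.6,257.4)),'hB':((366,277.6),(358,254)),'jaw':((342,326),(354.5,298)),
'cornR':((332,178.5),(306.2,174)),'cornL':((226,219),(232,237)),'brush':((340,186),(290,178)),'redpivot':((332,171.5),(288.5,178))}
for k,(a,b) in P.items():
    x,e=tri([ray('scene',a),ray('side',b)]); print(k,x,np.round(e,4),'z25',plane('scene',a,.025)[:2],plane('side',b,.025)[:2],'z162',plane('scene',a,.162)[:2],plane('side',b,.162)[:2])
E
```

```text
pin [0.4464 0.1831 0.0163] [0.0023 0.0023] z25 [0.4447 0.186 ] [0.4399 0.1911] z162 [0.3766 0.242 ] [0.3771 0.3004]
hA [0.5063 0.1625 0.0185] [0.0031 0.0031] z25 [0.5061 0.1642] [0.4994 0.1695] z162 [0.4264 0.2244] [0.4264 0.2825]
hB [0.4647 0.1202 0.0157] [0.0023 0.0023] z25 [0.4625 0.1241] [0.4577 0.1296] z162 [0.3911 0.1919] [0.3919 0.2494]
jaw [ 0.4147  0.2154 -0.0054] [0.002 0.002] z25 [0.4035 0.2257] [0.4    0.2386] z162 [0.3433 0.2742] [0.3441 0.3397]
cornR [0.6118 0.0994 0.1578] [0.0018 0.0018] z25 [0.7333 0.0119] [ 0.7162 -0.0437] z162 [0.6104 0.1011] [0.6062 0.1057]
cornL [0.6449 0.3113 0.1335] [0.0108 0.0108] z25 [0.7609 0.2762] [0.7189 0.2389] z162 [0.6327 0.3151] [0.6085 0.34  ]
brush [0.7187 0.0067 0.028 ] [0.0149 0.0149] z25 [0.7017 0.0118] [ 0.7406 -0.0073] z162 [0.5848 0.101 ] [0.6264 0.1358]
redpivot [0.7307 0.0131 0.0452] [0.003 0.003] z25 [ 0.7535 -0.0025] [ 0.7437 -0.0052] z162 [0.6267 0.0894] [0.6291 0.1376]
```

```bash
cat > plan.py <<'E'
from h import *
import json
from bench import sensors
def plan(goal,xyaw,n,start=None,rd=0):
    """rows (tool-frame, rounded) from current pose to TCP goal, tool straight down with tool x at world yaw xyaw (deg)"""
    s=sensors.get_state(); p=np.array(s['eef_pos']);r=R.from_quat(s['tcp_rot'])
    if start: p,r=start
    g=R.from_matrix(np.c_[[np.cos(t:=np.radians(xyaw)),np.sin(t),0],[np.sin(t),-np.cos(t),0],[0,0,-1]])
    rows=[]
    for k in range(n):
        m=n-k; d=r.inv().apply((np.array(goal)-p)/m)*1000; a=(r.inv()*g).as_rotvec()/m
        d=np.round(d,rd);a=np.round(a,3)
        rows.append({q:float(v) for q,v in zip(['tx','ty','tz','ax','ay','az'],[*d,*a]) if v})
        p=p+r.apply(d/1000); r=r*R.from_rotvec(a)
    for i in range(0,n,8): print(json.dumps(rows[i:i+8]))
    print('end',p.round(4),np.degrees(np.arctan2(*r.as_matrix()[[1,0],0])).round(2))
    return p,r
E
python3 -c "
from plan import *
plan([.474,.156,.15],134,16)
for n,a,b in [('tub',(410,190),(360,178)),('small',(411,238),(379,216))]: print(n,plane('scene',a,.03),plane('side',b,.03))
"
```

```text
[{"tx": 31.0, "ty": -37.0, "tz": 5.0, "az": -0.129}, {"tx": 36.0, "ty": -33.0, "tz": 5.0, "az": -0.129}, {"tx": 40.0, "ty": -28.0, "tz": 5.0, "az": -0.129}, {"tx": 43.0, "ty": -23.0, "tz": 5.0, "az": -0.129}, {"tx": 46.0, "ty": -17.0, "tz": 5.0, "az": -0.129}, {"tx": 47.0, "ty": -11.0, "tz": 5.0, "az": -0.13}, {"tx": 48.0, "ty": -5.0, "tz": 5.0, "az": -0.129}, {"tx": 49.0, "ty": 1.0, "tz": 5.0, "az": -0.13}]
[{"tx": 48.0, "ty": 8.0, "tz": 5.0, "az": -0.129}, {"tx": 47.0, "ty": 14.0, "tz": 5.0, "az": -0.13}, {"tx": 45.0, "ty": 19.0, "tz": 5.0, "az": -0.129}, {"tx": 42.0, "ty": 25.0, "tz": 5.0, "az": -0.13}, {"tx": 38.0, "ty": 30.0, "tz": 5.0, "az": -0.129}, {"tx": 34.0, "ty": 35.0, "tz": 6.0, "az": -0.13}, {"tx": 29.0, "ty": 39.0, "tz": 5.0, "ay": -0.001, "az": -0.129}, {"tx": 23.0, "ty": 43.0, "tz": 5.0, "az": -0.13}]
end [0.4743 0.1558 0.1505] 134.0
tub [ 0.59434441 -0.1073961   0.03      ] [ 0.58991936 -0.09895926  0.03      ]
small [ 0.4852213  -0.01242547  0.03      ] [0.47878132 0.00139473 0.03      ]
```

move_arm --series '[{"tx": 31.0, "ty": -37.0, "tz": 5.0, "az": -0.129}, {"tx": 36.0, "ty": -33.0, "tz": 5.0, "az": -0.129}, {"tx": 40.0, "ty": -28.0, "tz": 5.0, "az": -0.129}, {"tx": 43.0, "ty": -23.0, "tz": 5.0, "az": -0.129}, {"tx": 46.0, "ty": -17.0, "tz": 5.0, "az": -0.129}, {"tx": 47.0, "ty": -11.0, "tz": 5.0, "az": -0.13}, {"tx": 48.0, "ty": -5.0, "tz": 5.0, "az": -0.129}, {"tx": 49.0, "ty": 1.0, "tz": 5.0, "az": -0.13}]' --hand 85

```text
$.series[0]: bad value
```

move_arm --series '[{"tx": 48.0, "ty": 8.0, "tz": 5.0, "az": -0.129}, {"tx": 47.0, "ty": 14.0, "tz": 5.0, "az": -0.13}, {"tx": 45.0, "ty": 19.0, "tz": 5.0, "az": -0.129}, {"tx": 42.0, "ty": 25.0, "tz": 5.0, "az": -0.13}, {"tx": 38.0, "ty": 30.0, "tz": 5.0, "az": -0.129}, {"tx": 34.0, "ty": 35.0, "tz": 6.0, "az": -0.13}, {"tx": 29.0, "ty": 39.0, "tz": 5.0, "az": -0.129}, {"tx": 23.0, "ty": 43.0, "tz": 5.0, "az": -0.13}]'

```text
$.series[0]: bad value
```

move_arm --series '[{}, {}]'

```text
$.series[0]: bad value
```

Run:
```python
from h import *
from bench import sensors
import cv2,pickle
s=sensors.get_state();im=cams.snapshot('wrist');cv2.imwrite('pics/w1.png',im[:,:,::-1]);pickle.dump(s,open('s1.pkl','wb'))
print(s['time_s'],s['eef_pos'],s['tcp_rot'])
```

```text
0.15 [ 0.15261384 -0.55402592  0.23067665] [ 9.90983601e-01  1.33981507e-01 -7.20837643e-05 -6.73101747e-04]
```

View pics/w1.png

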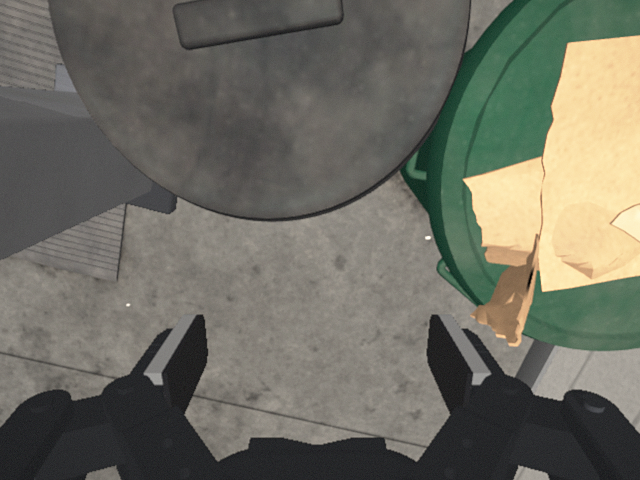

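The move was refused because every field is required in each row. The picture only repeats the starting view.

move_arm --series '[{"tx": 31, "ty": -37, "tz": 5, "ax": 0, "ay": 0, "az": -0.129}, {"tx": 36, "ty": -33, "tz": 5, "ax": 0, "ay": 0, "az": -0.129}, {"tx": 40, "ty": -28, "tz": 5, "ax": 0, "ay": 0, "az": -0.129}, {"tx": 43, "ty": -23, "tz": 5, "ax": 0, "ay": 0, "az": -0.129}, {"tx": 46, "ty": -17, "tz": 5, "ax": 0, "ay": 0, "az": -0.129}, {"tx": 47, "ty": -11, "tz": 5, "ax": 0, "ay": 0, "az": -0.13}, {"tx": 48, "ty": -5, "tz": 5, "ax": 0, "ay": 0, "az": -0.129}, {"tx": 49, "ty": 1, "tz": 5, "ax": 0, "ay": 0, "az": -0.13}]' --hand 85

```text
time_s: 1.2
eef_pos: [0.3144, -0.1987, 0.1913]
tcp_rot: [0.794, 0.608, 0.0, 0.0]
ft_force: [1.5, 0.0, -0.4]
grip_width: 0.993
grip_force: 0.0
```

move_arm --series '[{"tx": 48, "ty": 8, "tz": 5, "ax": 0, "ay": 0, "az": -0.129}, {"tx": 47, "ty": 14, "tz": 5, "ax": 0, "ay": 0, "az": -0.13}, {"tx": 45, "ty": 19, "tz": 5, "ax": 0, "ay": 0, "az": -0.129}, {"tx": 42, "ty": 25, "tz": 5, "ax": 0, "ay": 0, "az": -0.13}, {"tx": 38, "ty": 30, "tz": 5, "ax": 0, "ay": 0, "az": -0.129}, {"tx": 34, "ty": 35, "tz": 6, "ax": 0, "ay": 0, "az": -0.13}, {"tx": 29, "ty": 39, "tz": 5, "ax": 0, "ay": 0, "az": -0.129}, {"tx": 23, "ty": 43, "tz": 5, "ax": 0, "ay": 0, "az": -0.13}]'

```text
time_s: 2.2
eef_pos: [0.4748, 0.157, 0.15]
tcp_rot: [0.388, 0.921, -0.0, 0.0]
ft_force: [0.7, -0.1, 0.2]
grip_width: 0.995
grip_force: 0.0
```

move_arm --series '[{"tx": 0, "ty": 0, "tz": 0, "ax": 0, "ay": 0, "az": 0}, {"tx": 0, "ty": 0, "tz": 0, "ax": 0, "ay": 0, "az": 0}]'

```text
time_s: 2.45
eef_pos: [0.4737, 0.155, 0.15]
tcp_rot: [0.391, 0.92, -0.001, -0.0]
ft_force: [-0.1, -0.2, -0.2]
grip_width: 0.997
grip_force: 0.0
```

Run:
```python
from h import *
from bench import sensors
import cv2,pickle
s=sensors.get_state();im=cams.snapshot('wrist');cv2.imwrite('pics/w2.png',im[:,:,::-1]);pickle.dump(s,open('s1.pkl','wb'))
print(s['time_s'],s['eef_pos'],s['tcp_rot'])
```

```text
2.45 [0.47368004 0.15497965 0.14995795] [ 3.90804858e-01  9.20473199e-01 -6.80707191e-04 -4.35833882e-04]
```

View pics/w2.png

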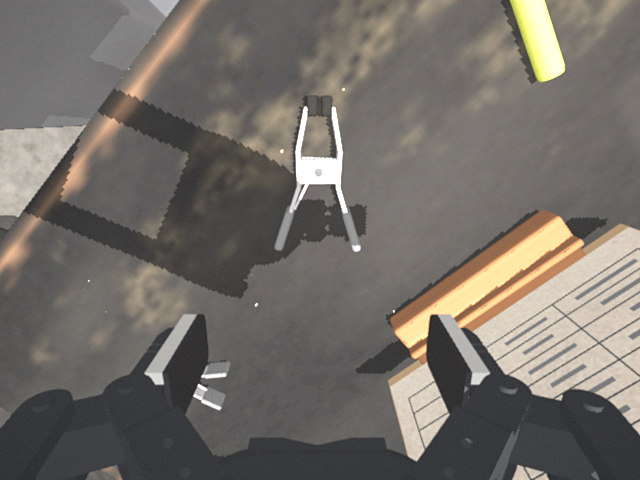

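The wrist view shows the pin at (318.5,172), jaw tips at (318.5,97) and handle ends at (280,247) and (357,249). The board's bottom right corner is at (388,381), its bottom edge runs to (625,227), and the side edge continues to (413,480).

Run:
```python
from h import *
import pickle
np.set_printoptions(precision=4,suppress=True)
T=wT(pickle.load(open('s1.pkl','rb')))
g=lambda p,z:plane('wrist',p,z,T)[:2]
pin=g((318.5,172),.025);tip=g((318.5,97),.024);h=[g(p,.026) for p in((280,247),(357,249))]
d=tip-(h[0]+h[1])/2; print(pin,tip,h,'len',np.linalg.norm(d),np.linalg.norm(tip-pin),np.linalg.norm(h[0]-h[1]),'yaw',np.degrees(np.arctan2(*d[::-1])))
for x in [tri([ray('scene',(346,299.4)),ray('side',(350,275)),ray('wrist',(318.5,172),T)])]: print(x)
for z in(.012,.02): a,b=g((388,381),z),g((625,227),z);print(z,a,b,np.linalg.norm(b-a),np.degrees(np.arctan2(*(b-a)[::-1])))
# foot front top edge
a,b=g((390,322),.024),g((545,211),.024);print('foot',a,b,np.linalg.norm(b-a),np.degrees(np.arctan2(*(b-a)[::-1])))
```

```text
[0.4436 0.1857] [0.4098 0.2207] [array([0.4612, 0.1268]), array([0.503, 0.165])] len 0.1040249297987133 0.04867576257652939 0.05656574019375453 yaw 134.05746187914147
(array([0.4446, 0.1851, 0.0196]), [np.float64(0.002610970193389362), np.float64(0.002215250367457778), np.float64(0.00045195387566690216)])
0.012 [0.6146 0.0962] [0.6409 0.3159] 0.22133277613403726 83.18316720148688
0.02 [0.609  0.0995] [0.6345 0.313 ] 0.21502841356351826 83.18316720148691
foot [0.5663 0.1401] [0.5797 0.2783] 0.1388081756968719 84.42955440493763
```

move_arm --series '[{"tx": -2, "ty": 0, "tz": 45, "ax": 0, "ay": 0, "az": 0}, {"tx": 0, "ty": 0, "tz": 50, "ax": 0, "ay": 0, "az": 0}, {"tx": 0, "ty": 0, "tz": 30, "ax": 0, "ay": 0, "az": 0}, {"tx": 0, "ty": 0, "tz": 15, "ax": 0, "ay": 0, "az": 0}, {"tx": 0, "ty": 0, "tz": 5, "ax": 0, "ay": 0, "az": 0}, {"tx": 0, "ty": 0, "tz": 0, "ax": 0, "ay": 0, "az": 0}]'

```text
time_s: 3.25
eef_pos: [0.4764, 0.1539, 0.0061]
tcp_rot: [0.391, 0.92, 0.0, 0.001]
ft_force: [-0.4, -0.8, 1.3]
grip_width: 0.994
grip_force: 0.0
```

move_arm --series '[{"tx": 0, "ty": 0, "tz": 0, "ax": 0, "ay": 0, "az": 0}, {"tx": 0, "ty": 0, "tz": 0, "ax": 0, "ay": 0, "az": 0}, {"tx": 0, "ty": 0, "tz": 0, "ax": 0, "ay": 0, "az": 0}, {"tx": 0, "ty": 0, "tz": 0, "ax": 0, "ay": 0, "az": 0}, {"tx": 0, "ty": 0, "tz": 0, "ax": 0, "ay": 0, "az": 0}, {"tx": 0, "ty": 0, "tz": 0, "ax": 0, "ay": 0, "az": 0}, {"tx": 0, "ty": 0, "tz": 0, "ax": 0, "ay": 0, "az": 0}, {"tx": 0, "ty": 0, "tz": 0, "ax": 0, "ay": 0, "az": 0}]' --hand 0 --squeeze 45

```text
time_s: 4.25
eef_pos: [0.4787, 0.1549, 0.0087]
tcp_rot: [0.39, 0.921, 0.002, 0.003]
ft_force: [0.1, -0.4, 18.9]
grip_width: 0.277
grip_force: 47.5
```

Run:
```python
from h import *
from bench import sensors
import cv2,pickle
s=sensors.get_state();im=cams.snapshot('wrist');cv2.imwrite('pics/w3.png',im[:,:,::-1]);pickle.dump(s,open('s3.pkl','wb'))
print(s)
```

```text
{'time_s': 4.25, 'qpos': array([ 2.90183353e-01,  4.60167051e-01,  2.01576454e+00, -2.62385436e-04,
        6.58015405e-01, -4.78061857e-01]), 'dq': array([-0.00026297, -0.00082201, -0.00012011, -0.00062463,  0.00148264,
       -0.00019184]), 'tau': array([ 2.99941970e-02, -3.07585394e+01, -1.07096350e+01,  4.17781924e-02,
       -4.92608920e-01,  7.51759904e-02]), 'eef_pos': array([0.47865723, 0.15488149, 0.00871216]), 'tcp_rot': array([0.39049476, 0.92059721, 0.00237556, 0.00299619]), 'ft_force': array([ 0.11332183, -0.4100789 , 18.94410624]), 'wrist_torque': array([-0.03181397,  0.38665891,  0.06134359]), 'grip_force': 47.50741124153137, 'grip_width': 0.2771236343227223}
```

View pics/w3.png

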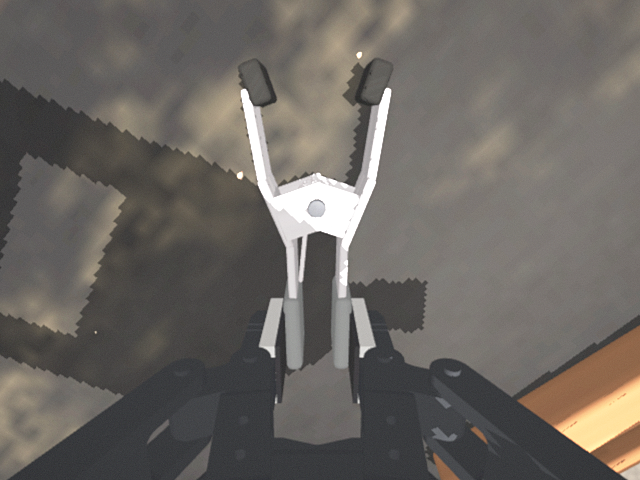

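The wrist view shows the clamp held at its stop. The pin is at (316,208), and the inner corners of the jaw tips are at about (264,63) and (370,62).

Run:
```python
from h import *
import pickle
np.set_printoptions(precision=4,suppress=True)
s=pickle.load(open('s3.pkl','rb'));T=wT(s)
r=R.from_quat(s['tcp_rot']).as_matrix()
for n,p,z in [('pin',(316,208),.026),('tl',(264,63),.0235),('tr',(370,62),.0235),('ol',(240,67),.0235),('or',(392,66),.0235)]:
    w=plane('wrist',p,z,T);print(n,w,'tool',r.T@(w-s['eef_pos']))
```

```text
pin [0.4418 0.1907 0.026 ] tool [ 0.0513 -0.0015 -0.0175]
tl [0.3996 0.2118 0.0235] tool [ 0.0958 -0.0172 -0.0153]
tr [0.4225 0.2343 0.0235] tool [ 0.0961  0.0149 -0.015 ]
ol [0.3951 0.2059 0.0235] tool [ 0.0947 -0.0245 -0.0153]
or [0.4281 0.2382 0.0235] tool [ 0.095   0.0217 -0.015 ]
```

move_arm --series '[{"tx": 0, "ty": 0, "tz": -10, "ax": 0, "ay": 0, "az": 0}, {"tx": 0, "ty": 0, "tz": -20, "ax": 0, "ay": 0, "az": 0}, {"tx": 0, "ty": 0, "tz": -30, "ax": 0, "ay": 0, "az": 0}, {"tx": 0, "ty": 0, "tz": -25, "ax": 0, "ay": 0, "az": 0}, {"tx": 0, "ty": 0, "tz": 0, "ax": 0, "ay": 0, "az": 0}]'

```text
time_s: 4.92
eef_pos: [0.4769, 0.1544, 0.0921]
tcp_rot: [0.391, 0.921, 0.001, 0.002]
ft_force: [0.2, -1.2, -1.7]
grip_width: 0.278
grip_force: 45.6
```

```bash
python3 -c "
from plan import *
st=plan([.50,0,.09],97,6)
plan([.602,-.031,.087],83.7,4,st)
"
```

```text
[{"tx": -21.0, "ty": -15.0, "ax": 0.001, "az": 0.108}, {"tx": -23.0, "ty": -13.0, "ax": 0.001, "az": 0.108}, {"tx": -24.0, "ty": -10.0, "tz": 1.0, "ax": 0.001, "az": 0.107}, {"tx": -25.0, "ty": -8.0, "ax": 0.001, "az": 0.108}, {"tx": -25.0, "ty": -5.0, "tz": 1.0, "ay": 0.001, "az": 0.107}, {"tx": -26.0, "ty": -2.0, "ax": 0.001, "az": 0.108}]
end [ 0.4997 -0.      0.0901] 97.0
[{"tx": -11.0, "ty": 24.0, "tz": 1.0, "az": 0.058}, {"tx": -9.0, "ty": 25.0, "tz": 1.0, "az": 0.058}, {"tx": -8.0, "ty": 26.0, "tz": 1.0, "az": 0.058}, {"tx": -6.0, "ty": 26.0, "az": 0.058}]
end [ 0.6021 -0.0306  0.0871] 83.7
```

move_arm --series '[{"tx": -21, "ty": -15, "tz": 0, "ax": 0.001, "ay": 0, "az": 0.108}, {"tx": -23, "ty": -13, "tz": 0, "ax": 0.001, "ay": 0, "az": 0.108}, {"tx": -24, "ty": -10, "tz": 1, "ax": 0.001, "ay": 0, "az": 0.107}, {"tx": -25, "ty": -8, "tz": 0, "ax": 0.001, "ay": 0, "az": 0.108}, {"tx": -25, "ty": -5, "tz": 1, "ax": 0, "ay": 0.001, "az": 0.107}, {"tx": -26, "ty": -2, "tz": 0, "ax": 0.001, "ay": 0, "az": 0.108}]'

```text
time_s: 5.68
eef_pos: [0.4975, -0.0012, 0.087]
tcp_rot: [0.664, 0.748, -0.003, -0.002]
ft_force: [-0.6, 0.4, -2.1]
grip_width: 0.278
grip_force: 45.6
```

move_arm --series '[{"tx": -11, "ty": 24, "tz": 1, "ax": 0, "ay": 0, "az": 0.058}, {"tx": -9, "ty": 25, "tz": 1, "ax": 0, "ay": 0, "az": 0.058}, {"tx": -8, "ty": 26, "tz": 1, "ax": 0, "ay": 0, "az": 0.058}, {"tx": -6, "ty": 26, "tz": 0, "ax": 0, "ay": 0, "az": 0.058}, {"tx": 0, "ty": 0, "tz": 0, "ax": 0, "ay": 0, "az": 0}, {"tx": 0, "ty": 0, "tz": 0, "ax": 0, "ay": 0, "az": 0}]'

```text
time_s: 6.42
eef_pos: [0.5992, -0.0307, 0.0838]
tcp_rot: [0.745, 0.667, -0.003, -0.002]
ft_force: [-1.2, -0.4, -0.8]
grip_width: 0.281
grip_force: 45.6
```

Run:
```python
from h import *
from bench import sensors
import cv2,pickle
s=sensors.get_state();im=cams.snapshot('wrist');cv2.imwrite('pics/w4.png',im[:,:,::-1]);pickle.dump(s,open('s4.pkl','wb'))
print(s['time_s'],s['eef_pos'],s['tcp_rot'],s['grip_width'])
```

```text
6.425 [ 0.59918095 -0.03072598  0.08375395] [ 0.74468517  0.6674033  -0.00338283 -0.00232164] 0.28081814802709276
```

View pics/w4.png

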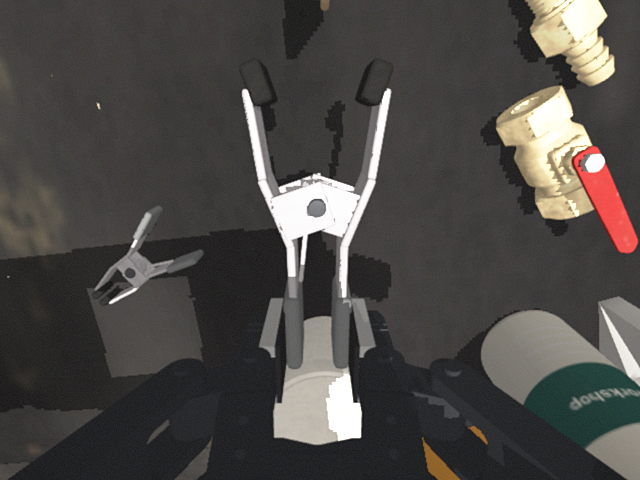

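The clamp sits in the hand as before, clear of the small clamp. A brass ball valve with a red lever lies to the right behind the board, well below jaw height. Next I'll fit the card's right edge in the two fixed views and in the earlier wrist view, and look at crops of the present state.

Run:
```python
from h import *
import cv2,pickle
from bench import sensors
np.set_printoptions(precision=4,suppress=True)
T2=wT(pickle.load(open('s1.pkl','rb')))
ims={'scene':cv2.imread('pics/scene0.png'),'side':cv2.imread('pics/side0.png')}
L={}
for n,(x0,x1,y0,y1) in {'scene':(318,350,186,228),'side':(292,325,182,226)}.items():
    hsv=cv2.cvtColor(ims[n],cv2.COLOR_BGR2HSV); m=(hsv[...,1]<60)&(hsv[...,2]>110)
    pts=[]
    for y in range(y0,y1):
        xs=np.where(m[y,x0:x1])[0]
        if len(xs): pts.append((x0+xs.max()+.5,y))
    pts=np.array(pts,float); k=np.polyfit(pts[:,1],pts[:,0],1)
    for _ in range(3):
        r=np.polyval(k,pts[:,1])-pts[:,0]; g=abs(r)<1.2; k=np.polyfit(pts[g,1],pts[g,0],1)
    print(n,k,g.sum(),len(pts)); L[n]=[(np.polyval(k,y),y) for y in (y0,y1)]
L['wrist']=[(388,381),(413,480)]
pl={}
for n,(a,b) in L.items():
    o,d=ray(n,a,T2 if n=='wrist' else None);_,e=ray(n,b,T2 if n=='wrist' else None)
    nn=np.cross(d,e);nn/=np.linalg.norm(nn);pl[n]=(nn,nn@o)
for c in (('scene','side'),('scene','wrist'),('side','wrist'),('scene','side','wrist')):
    A=np.array([pl[n][0] for n in c]);B=np.array([pl[n][1] for n in c])
    for z in (.05,.095): print(c,z,np.linalg.lstsq(A[:,:2],B-A[:,2]*z,rcond=None)[0],end=' ')
    print()
new={}
for n in('scene','side'):
    im=cams.snapshot(n)[:,:,::-1].copy();cv2.imwrite(f'pics/{n}4.png',im);new[n]=im
f=lambda i,x,y,w,h,s:cv2.resize(i[y:y+h,x:x+w],None,fx=s,fy=s,interpolation=cv2.INTER_CUBIC)
cv2.imwrite('pics/c4.png',np.hstack([f(new['scene'],290,140,80,120,5),f(new['side'],265,130,80,120,5)]))
```

```text
scene [  0.0229 327.5937] 41 42
side [  0.0356 299.9171] 40 44
('scene', 'side') 0.05 [0.6125 0.0971] ('scene', 'side') 0.095 [0.6107 0.0997] 
('scene', 'wrist') 0.05 [0.6169 0.0941] ('scene', 'wrist') 0.095 [0.6347 0.0831] 
('side', 'wrist') 0.05 [0.613  0.0964] ('side', 'wrist') 0.095 [0.6136 0.0958] 
('scene', 'side', 'wrist') 0.05 [0.6129 0.0967] ('scene', 'side', 'wrist') 0.095 [0.6128 0.0972]
```

View pics/c4.png

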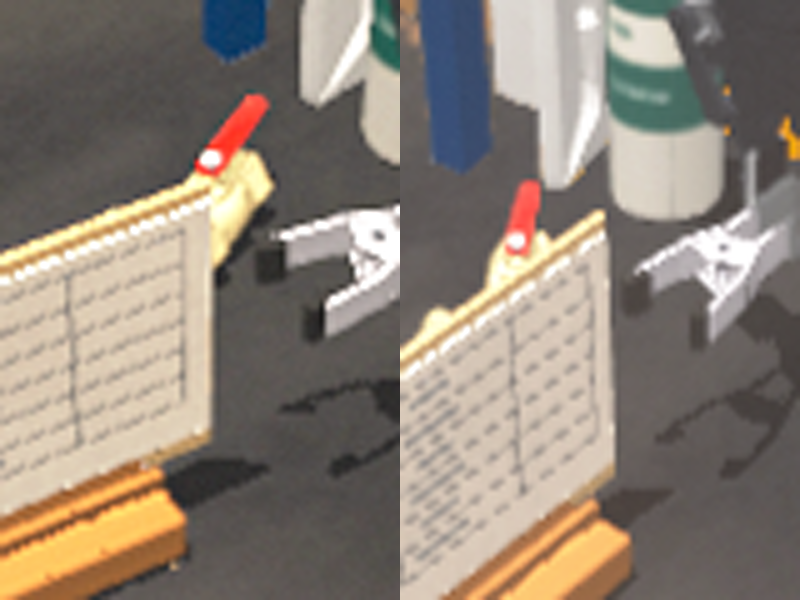

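The crops show the board free and the clamp to its right. In scene the rear and front pad tips are at about (341.6,190) and (351,201.6). In side they are at about (309.4,185.6) and (323.4,192.4).

Run:
```python
from h import *
import pickle
np.set_printoptions(precision=4,suppress=True)
s=pickle.load(open('s4.pkl','rb'));r=R.from_quat(s['tcp_rot']).as_matrix()
print('axes',r)
for n,a,b in [('rear',(341.6,190),(309.4,185.6)),('front',(351,201.6),(323.4,192.4)),('pin',(366,186.6),(329.8,178.6))]:
    x,e=tri([ray('scene',a),ray('side',b)]);print(n,x,np.round(e,4))
for n,t in [('rearin',(.096,.0149,-.015)),('rearout',(.095,.022,-.015)),('frontin',(.096,-.0172,-.015)),('frontout',(.095,-.0245,-.015)),('pin',(.051,-.001,-.0175))]: print(n,s['eef_pos']+r@t)
```

```text
axes [[ 0.1091  0.994  -0.0081]
 [ 0.994  -0.1091 -0.0011]
 [-0.0019 -0.008  -1.    ]]
rear [0.6327 0.0596 0.0909] [0.0008 0.0008]
front [0.5889 0.0682 0.0967] [0.0013 0.0013]
pin [0.6072 0.0148 0.0944] [0.0019 0.0019]
rearin [0.6246 0.0631 0.0984]
rearout [0.6315 0.0613 0.0984]
frontin [0.5927 0.0666 0.0987]
frontout [0.5853 0.0664 0.0988]
pin [0.6039 0.0201 0.1012]
```

move_arm --series '[{"tx": 0, "ty": 2.5, "tz": -2, "ax": 0, "ay": 0, "az": 0}, {"tx": 10, "ty": 0, "tz": 0, "ax": 0, "ay": 0, "az": 0}, {"tx": 10, "ty": 0, "tz": 0, "ax": 0, "ay": 0, "az": 0}, {"tx": 10, "ty": 0, "tz": 0, "ax": 0, "ay": 0, "az": 0}, {"tx": 8, "ty": 0, "tz": 0, "ax": 0, "ay": 0, "az": 0}, {"tx": 7, "ty": 0, "tz": 0, "ax": 0, "ay": 0, "az": 0}, {"tx": 6, "ty": 0, "tz": 0, "ax": 0, "ay": 0, "az": 0}, {"tx": 0, "ty": 0, "tz": 0, "ax": 0, "ay": 0, "az": 0}]'

```text
time_s: 7.58
eef_pos: [0.609, 0.0198, 0.0869]
tcp_rot: [0.745, 0.667, -0.002, -0.001]
ft_force: [-0.2, 0.2, -1.5]
grip_width: 0.283
grip_force: 45.6
```

move_arm --series '[{"tx": 0, "ty": 0, "tz": 0, "ax": 0, "ay": 0, "az": 0}, {"tx": 0, "ty": 0, "tz": 0, "ax": 0, "ay": 0, "az": 0}]'

```text
time_s: 7.82
eef_pos: [0.6089, 0.0191, 0.0869]
tcp_rot: [0.745, 0.667, -0.002, -0.001]
ft_force: [-0.3, -0.9, -1.3]
grip_width: 0.274
grip_force: 45.6
```

Run:
```python
from h import *
from bench import sensors
import cv2,pickle
s=sensors.get_state();pickle.dump(s,open('s5.pkl','wb'));print(s['time_s'],s['eef_pos'],s['tcp_rot'],s['grip_width'],s['ft_force'])
new={}
for n in('wrist','scene','side'):
    im=cams.snapshot(n)[:,:,::-1].copy();cv2.imwrite(f'pics/{n}5.png',im);new[n]=im
f=lambda i,x,y,w,h,s:cv2.resize(i[y:y+h,x:x+w],None,fx=s,fy=s,interpolation=cv2.INTER_CUBIC)
top=np.hstack([f(new['scene'],290,165,80,60,5),f(new['side'],265,155,80,60,5)])
bot=f(new['wrist'],120,0,400,150,2)
cv2.imwrite('pics/c5.png',np.vstack([top,bot]))
```

```text
7.825 [0.60894091 0.01913079 0.08689114] [ 0.74501571  0.66704243 -0.00223579 -0.00099414] 0.27371411356138325 [-0.34223983 -0.87512419 -1.31637369]
```

View pics/c5.png

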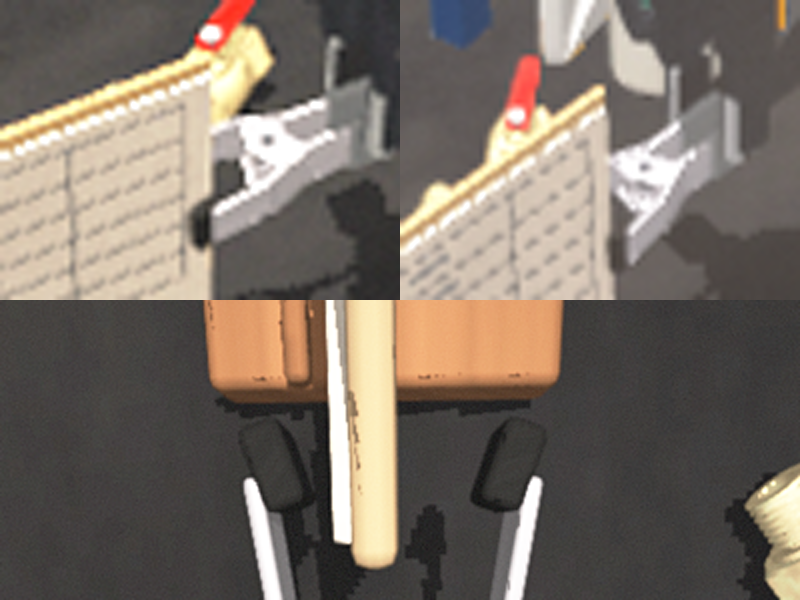

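The jaws straddle the board, the front jaw in front and the rear one behind. In the wrist view the board top's end is at about px (307,132), running between px 285 and 318, and the pads lie to either side. Numbers next.

Run:
```python
from h import *
import pickle
np.set_printoptions(precision=4,suppress=True)
s=pickle.load(open('s5.pkl','rb'));T=wT(s);r=R.from_quat(s['tcp_rot']).as_matrix()
f=lambda n,p,z:print(n,(w:=plane('wrist',p,z,T)),r.T@(w-s['eef_pos']))
w=lambda x,y:(x/2+120,(y-300)/2)
f('board end back',w(397,560),.162);f('board end front',w(352,560),.162)
f('card end front',w(335,541),.162);f('card end, z.158',w(335,541),.155)
f('board far back',w(395,302),.162);f('board far front',w(345,302),.162);f('card far',w(330,302),.162)
z=.0869+.0155
f('tipF',w(272,420),z);f('tipR',w(510,420),z);f('heelF',w(312,495),z);f('heelR',w(474,495),z)
```

```text
board end back [0.617  0.0964 0.162 ] [ 0.0775 -0.0008 -0.0753]
board end front [0.6133 0.0968 0.162 ] [ 0.0775 -0.0046 -0.0752]
card end front [0.612  0.0985 0.162 ] [ 0.079  -0.006  -0.0752]
card end, z.158 [0.6115 0.0984 0.155 ] [ 0.0789 -0.0065 -0.0682]
board far back [0.619  0.1153 0.162 ] [ 0.0965 -0.001  -0.0753]
board far front [0.6152 0.1157 0.162 ] [ 0.0965 -0.0048 -0.0753]
card far [0.614  0.1159 0.162 ] [ 0.0965 -0.0059 -0.0753]
tipF [0.6002 0.1162 0.1024] [ 0.0955 -0.0195 -0.0156]
tipR [0.6358 0.1122 0.1024] [ 0.0954  0.0164 -0.0158]
heelF [0.6047 0.105  0.1024] [ 0.0849 -0.0138 -0.0156]
heelR [0.6296 0.1023 0.1024] [ 0.0849  0.0113 -0.0157]
```

move_arm --series '[{"tx": 0, "ty": -2, "tz": 0, "ax": 0, "ay": 0, "az": 0}, {"tx": 0, "ty": 0, "tz": 0, "ax": 0, "ay": 0, "az": 0}, {"tx": 0, "ty": 0, "tz": 0, "ax": 0, "ay": 0, "az": 0}, {"tx": 0, "ty": 0, "tz": 0, "ax": 0, "ay": 0, "az": 0}]'

```text
time_s: 8.48
eef_pos: [0.607, 0.0197, 0.0869]
tcp_rot: [0.745, 0.667, -0.002, -0.001]
ft_force: [-0.3, -0.3, 0.0]
grip_width: 0.279
grip_force: 45.6
```

```bash
python3 -c "
from bench import sensors,close_job
s=sensors.get_state();print(s['eef_pos'],s['ft_force'],s['grip_width'],s['grip_force']);print(close_job())"
```

```text
[0.60702634 0.01965738 0.08691982] [-0.27214778 -0.31297419  0.01003885] 0.2792158634146296 45.62414467334747
the job is handed in; nothing more can be done
None
```

The job is handed in at about 8.5 s: the arm holds the larger clamp squeezed to its stop around the right-hand edge of card and board, its tips measured about 36 mm apart, 17–18 mm past the edge and 9 cm above the bench, touching neither.

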